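# Sort the bottles, pots and level into their trays

## Task

Tidy the bench: stand the two slim dropper bottles in the tray with the two small bays, one in each bay, and the two squat white screw-cap pots in the tray with the two large bays, one in each bay. Lay the spirit level lengthwise in the long undivided tray, on its base as it rests now. Never tip a bottle or a pot over, leave the gravel jar and the kitchen timer where they stand, and let go of everything at the end.

Things in the scene. Friction and masses are not known exactly. Their poses are not given: they have to be found in the camera images.
- dropper_a: Slim round amber dropper bottle with a black pipette top, standing upright: body 33 mm in diameter up to 65 mm height, narrowing above (24 mm collar to 77 mm, 13 mm pipette to the top at 102 mm). About 70 g. Origin at the centre of its underside, z up. Both dropper bottles are the same kind; either may take either bay of its tray.
- dropper_b: Slim round amber dropper bottle with a black pipette top, standing upright: body 33 mm in diameter up to 65 mm height, narrowing above (24 mm collar to 77 mm, 13 mm pipette to the top at 102 mm). About 70 g. Origin at the centre of its underside, z up. Both dropper bottles are the same kind; either may take either bay of its tray.
- pot_a: Squat round white plastic pot with a screw cap, standing upright: body 46 mm in diameter up to about 61 mm height (its shoulder rounds off over the last 12 mm), cap 33 mm in diameter to the top at 74 mm; blue cap. About 110 g. Origin at the centre of its underside, z up. Both pots are the same kind; either may take either bay of its tray.
- pot_b: Squat round white plastic pot with a screw cap, standing upright: body 44 mm in diameter up to about 63 mm height (its shoulder rounds off over the last 12 mm), cap 32 mm in diameter to the top at 76 mm; white cap. About 110 g. Origin at the centre of its underside, z up. Both pots are the same kind; either may take either bay of its tray.
- level: Small yellow spirit level resting on its narrow base: 150 mm long (its y axis), 19 mm wide over all (x; the rail that the fingers meet is 16 mm wide, from x = -6 to +10 mm), 30 mm tall (z). About 90 g. Origin on its underside, mid-length.
- small_bay_tray: Plain plywood tray with grey felt floor, fixed to the table: 135 x 70 mm outside, 30 mm high, walls, divider and floor 5 mm thick; two square bays, each 60 x 60 mm inside, with centres at x = -32.5 and +32.5 mm, y = 0; a bottle in it stands 5 mm above the table. Origin at the centre of its underside; x along its long side, y across, z up.
- large_bay_tray: Plain plywood tray with grey felt floor, fixed to the table: 163 x 84 mm outside, 30 mm high, walls, divider and floor 5 mm thick; two square bays, each 74 x 74 mm inside, with centres at x = -39.5 and +39.5 mm, y = 0; a pot in it stands 5 mm above the table. Origin at the centre of its underside; x along its long side, y across, z up.
- long_tray: Plain plywood tray with grey felt floor, fixed to the table: 192 x 52 mm outside, only 12 mm high, walls and floor 4 mm thick; one long bay 184 x 44 mm inside, the level in it rests 4 mm above the table with its length along the tray's x. Origin at the centre of its underside; x along its long side, y across, z up.
- gravel_jar: Bystander: clear jar of grey gravel with a pale lid, 62 mm in diameter, 75 mm tall, loose. Origin at the centre of its underside. Leave it alone.
- kitchen_timer: Bystander: round white kitchen timer with a red dial, 64 mm in diameter, 39 mm tall, loose. Origin at the centre of its underside. Leave it alone.
There are look-alikes about, which are no part of the job. Leave any pink or purple look-alike of the pot_a alone. Leave any turquoise look-alike of the dropper_b alone.

How it is judged:
By the outcome, as a careful person would: the job done as asked, in the order asked, and still so for the second after the job is handed in, with the robot touching nothing.
It also fails if it takes over 117 s, if anything falls off the work surface, if the arm or the gripper's body presses on something with over 40 N, if the wrist force passes 120 N, or if a joint passes its speed limit or range.

## Robot

A 6-joint arm with a two-finger parallel gripper is mounted at the origin on a cart in front of the work surface, level with it; the furniture and walls round the work are solid. World frame = base frame: x ahead of the robot, y to its left, z up, the work surface at z = 0. Lengths are in m, angles in rad, forces in N, time in s.
With the tool pointing down it reaches from about 0.325 to 0.875 m from the base axis. Payload 4.4 kg.
Tool frame: the origin (TCP) lies between the finger pads; the fingertips stand 8 mm ahead of it and the grasp point (between the pads) lies 11 mm behind it (env.tcp_to_tips is the distance from the TCP to the fingertips, in m); z points along the fingers, y is the line along which they close (so a half turn about z gives the same grasp; the last joint's range is limited). The gripper opens to 85 mm and grips with 20 to 120 N. Pads are 22 mm wide; open, the fingers measure 114 mm over their backs; the gripper's body (76 mm by 85 mm) begins 54 mm behind the grasp point. The pads swing forward as they close: fully open they stand 13 mm farther back than shut.
Start: joints at [-1.448, 0.207, 1.542, -0, 1.393, -0.15], TCP at [0.155, -0.554, 0.208] pointing down, gripper open.
Joint ranges: [-2.73, 2.73], [-0.86, 2.22], [0.23, 2.46], [-1.11, 4.25], [0.08, 2.63], [-2.82, 2.82]. Speed limits (rad/s): [2.79, 2.79, 3.14, 3.14, 3.14, 3.14].

## Interface

Orientations are given as a 3x3 rotation matrix whose columns are the frame's x, y, z axes.
In Python, from station import env gives the robot as it stands.
- The arm moves only by the tool move_arm, never from a script. Its argument "increments" is a list of rows, each a list of 3 entries, a list of its own where there are three numbers: the shift along the world's x, y, z normalised to -1 to 1, where 1 is 50 cm, then the turn, a rotation vector about the world's x, y, z normalised to -1 to 1, where 1 is 360 degrees, then the opening, from -1 (shut) to 1 (fully open). A call has 1 to 20 rows; each row is the pose to reach, as a shift and turn from the pose commanded when the call began, turning the shorter way round; what a row does not reach only later rows make up. A row lasts 1/10 s, in which the tool goes at most 50 mm and 8.59 degrees, less where a joint would pass 70% of its speed; a pose out of reach is approached as far as the arm can. A call with a number of a shift or a turn outside -1 to 1 is refused whole. A call with a gripper value outside its range is refused whole. The fingers move at their own pace and stop on an object; "force" is the grip in N (left out, the last holds). Time passes only in rows, so rows that repeat a pose let the fingers close. It gives the time, the measured TCP pose, the force, the opening and the grip force at its end, in the units of the state.
- env.get_obs(): the state, without advancing time (a new reading comes with each control period).
- env.capture(name): name is "scene" or "top" or "wrist"; returns a dict with "image" (480x640x3 uint8, red, green, blue), "vertical_fov" (degrees; the focal length in pixels is half the picture's height over the tangent of half this angle, whatever the lens; pixels are square), "cx", "cy" (the principal point, pixels), "k1" (the pictures are not rectified: a ray, as slopes to the right and down, at radius r is drawn at 1 + k1 r^2 times it, then the intrinsics apply), "T" (4x4, takes a point from camera to world coordinates); the wrist camera has in their place "mount" (4x4, takes a point from camera to tool coordinates, whose origin is the TCP and whose axes are the flange's). Camera axes: x right, y up, looking along -z (the intrinsics and any distortion apply to the point x, -y, -z); pixel columns grow to the right and rows downward; lengths in m; the calibration is good to about 2 mm. A picture is of the moment at which its call begins: read the wrist's pose just before it. There is no depth.
- env.hand_in(): hands the job in; it is judged then, once.
Trained networks look in the newest picture that a camera, given by its name, has taken for a name from the list of things; names that differ only in an ending like _2 or _b are one class to them, and where a whole thing is asked for, a point or a joint stands for the part that bears it (a point fixed in the world has none). Each returns a list of dicts, best first, with "confidence" (0 to 1); they miss things now and then, are a little off and sometimes report something else, mostly with a low value. They report only what shows in the picture. A call takes as long as a camera call. They do not tell look-alikes from the thing itself.
- env.silhouettes(name, camera): "mask" (480x640 bool, what is visible of it) and "uv" ([column, row] in pixels, amid what is visible of it).
- env.pinpoint(name, camera): "uv" ([column, row] in pixels: a listed point, or the origin of a listed thing).
The state is a dict: "time": time; "joint_pos": joint angles; "joint_vel": joint speeds; "tau": joint torques, N m; "tool_pos": TCP position; "tool_rot": TCP orientation; "ft_force": force on the tool from outside, world axes, zero at the start; "torque": the same for the moment, N m; "opening": finger opening in m; "finger_force": force on a finger pad.
Only numpy, scipy, OpenCV 4.12 (cv2) and the standard library are available. Lean on these libraries where they do the work, as an engineer would, in place of code of your own. Each camera call takes 0.05 s, during which the arm holds its last target. There are 200 camera calls.

## Working session

There is one attempt and no reset: what is moved stays moved. The work goes in short steps, Python scripts to look and compute and a tool call to move; the robot and the scene stay as the last step left them, time stands still between calls to the robot, and variables do not carry over. Pictures are saved under pics/ and viewed, at most 14 in all, crops included, and the job is handed in when it is done.

Besides the shell and the picture viewer there is one more tool, called after "Call:" as name(argument=value, ...), one argument or row to a line, values as JSON. move_arm: Moves the arm, as the interface text tells. Scaled input: -1 to 1 covers 50 cm each way for a shift and 360 degrees each way for a turn. Its arguments: {"type":"object","properties":{"increments":{"type":"array","items":{"type":"array"}},"force":{"type":"number"}},"required":["increments"]}

```bash
mkdir -p pics; ls
cat > h.py <<'E'
import numpy as np, cv2
from station import env
def ray(c,uv,T=None):
    f=240/np.tan(np.radians(c["vertical_fov"])/2)
    d=np.array([(uv[0]-c["cx"])/f,(uv[1]-c["cy"])/f]); u=d.copy()
    for _ in range(30): u=d/(1+c["k1"]*(u@u))
    T=c["T"] if T is None else T
    return T[:3,3], T[:3,:3]@np.array([u[0],-u[1],-1])
def atz(c,uv,z,T=None):
    o,d=ray(c,uv,T); return o+d*(z-o[2])/d[2]
def proj(c,p,T=None):
    T=c["T"] if T is None else T
    f=240/np.tan(np.radians(c["vertical_fov"])/2)
    q=T[:3,:3].T@(np.asarray(p)-T[:3,3]); u=np.array([q[0],-q[1]])/-q[2]
    u=u*(1+c["k1"]*(u@u)); return u*f+[c["cx"],c["cy"]]
def wristT(c):
    s=env.get_obs(); T=np.eye(4);T[:3,:3]=s["tool_rot"];T[:3,3]=s["tool_pos"]; return T@c["mount"]
def save(n,im): cv2.imwrite("pics/"+n+".png",cv2.cvtColor(im,cv2.COLOR_RGB2BGR))
E
python3 - <<'E'
from h import *
for n in("top","scene"):
    c=env.capture(n); save(n+"0",c["image"]); print(n,c["vertical_fov"],c["k1"],c["T"][:3].round(3).tolist())
    for t in "dropper_a pot_a level small_bay_tray large_bay_tray long_tray gravel_jar kitchen_timer".split():
        for r in env.pinpoint(t,n): print(t,np.round(r["uv"],1),round(r["confidence"],2),atz(c,r["uv"],0).round(3))
E
```

```text
pics
top 49.83958328827339 -0.10231398311168556 [[0.025, 0.985, -0.173, 0.324], [-1.0, 0.027, 0.01, -0.001], [0.014, 0.173, 0.985, 1.415]]
dropper_a [423.6 298.7] 0.72 [ 0.43 -0.32  0.  ]
dropper_a [348.2 235.6] 0.67 [ 0.601 -0.109  0.   ]
dropper_a [447.1 308.6] 0.51 [ 0.404 -0.385  0.   ]
pot_a [351.7 274.2] 0.83 [ 0.493 -0.12   0.   ]
pot_a [319.  296.7] 0.67 [ 0.429 -0.031  0.   ]
pot_a [405. 232.] 0.65 [ 0.616 -0.269  0.   ]
pot_a [383.8 289.2] 0.51 [ 0.454 -0.209  0.   ]
pot_a [351.8 316.5] 0.5 [ 0.377 -0.122  0.   ]
level [403.7 233.7] 0.57 [ 0.611 -0.265  0.   ]
level [302.9 181.2] 0.23 [0.755 0.022 0.   ]
small_bay_tray [286.6 258.7] 0.75 [0.531 0.061 0.   ]
large_bay_tray [224.  256.6] 0.82 [0.532 0.235 0.   ]
long_tray [167.6 267.9] 0.58 [0.496 0.39  0.   ]
long_tray [421.1 298.3] 0.5 [ 0.431 -0.313  0.   ]
gravel_jar [303.3 180.3] 0.79 [0.758 0.021 0.   ]
gravel_jar [167.2 267.9] 0.64 [0.496 0.391 0.   ]
kitchen_timer [403.3 180.9] 0.75 [ 0.765 -0.265  0.   ]
scene 44.82801015816262 0.029131137406394236 [[-0.792, 0.393, -0.467, -0.156], [-0.61, -0.49, 0.623, 0.961], [0.016, 0.778, 0.628, 1.016]]
dropper_a [430.5 216.7] 0.64 [ 0.442 -0.322  0.   ]
dropper_a [449.7 213.4] 0.6 [ 0.406 -0.372  0.   ]
pot_a [379.6 269.5] 0.78 [ 0.428 -0.033  0.   ]
pot_a [378.2 244.1] 0.68 [ 0.491 -0.119  0.   ]
pot_a [410.  260.7] 0.66 [ 0.385 -0.114  0.   ]
pot_a [406.  236.9] 0.65 [ 0.448 -0.195  0.   ]
pot_a [340.1 229.8] 0.38 [ 0.612 -0.104  0.   ]
level [370.3 206.2] 0.58 [ 0.611 -0.254  0.   ]
small_bay_tray [329.9 271.3] 0.96 [0.526 0.054 0.   ]
large_bay_tray [276.7 308.8] 0.8 [0.544 0.242 0.   ]
long_tray [250.2 359.7] 0.7 [0.485 0.396 0.   ]
gravel_jar [271.5 231.5] 0.78 [0.759 0.024 0.   ]
kitchen_timer [329.3 183.8] 0.76 [ 0.782 -0.273  0.   ]
```

Run:
```python
import cv2
a=cv2.imread("pics/top0.png")[150:350,130:480]; cv2.imwrite("pics/top0c.png",cv2.resize(a,(798,456),interpolation=3))
b=cv2.imread("pics/scene0.png")[160:300,290:490]; cv2.imwrite("pics/scene0c.png",cv2.resize(b,(800,560),interpolation=3))
```

```text
(no output)
```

View pics/top0c.png

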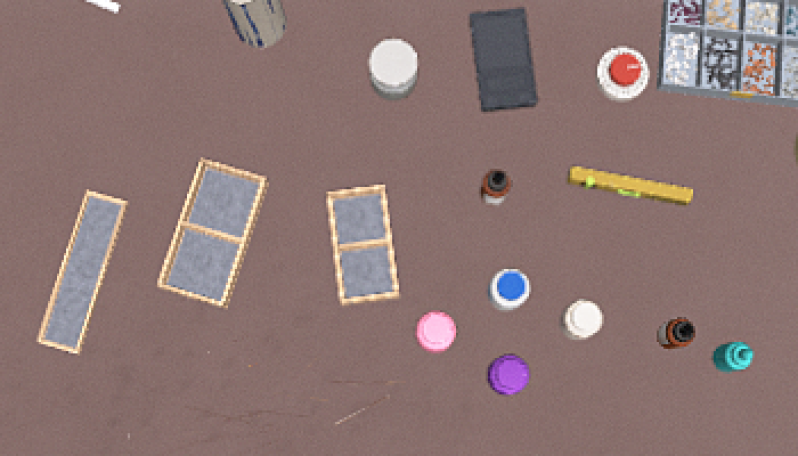

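View pics/scene0c.png

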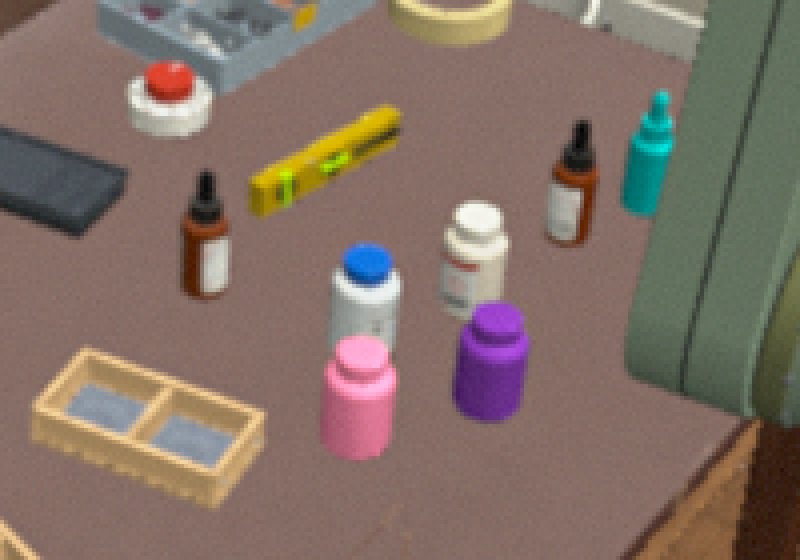

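The blue-capped pot (top ≈353,277) and the white-capped pot (≈385,290) are the ones to move; pink (321,295) and purple (353,314) are look-alikes. The amber droppers are at (347,232) and (427,296), and the turquoise one at (452,306) stays. Next I fit poses to the masks from both cameras.

```bash
cat > fit.py <<'E'
from h import *
from scipy.optimize import minimize
a=np.linspace(0,2*np.pi,24,endpoint=False)
def ring(d,z): return np.c_[d/2*np.cos(a),d/2*np.sin(a),0*a+z]
def box(l,w,h): return np.array([[x,y,z] for x in(-l/2,l/2) for y in(-w/2,w/2) for z in(0,h)])
DR=[np.r_[ring(.033,0),ring(.033,.065)],np.r_[ring(.033,.065),ring(.024,.067),ring(.024,.077)],np.r_[ring(.013,.077),ring(.013,.102)]]
PT=lambda d,h,c,t:[np.r_[ring(d,0),ring(d,h-.012),ring(d*.93,h-.004),ring(c,h)],np.r_[ring(c,h),ring(c,t)]]
models=dict(dropper_a=DR,pot_a=PT(.046,.061,.033,.074),pot_b=PT(.044,.063,.032,.076),level=[box(.019,.150,.03)],
 small_bay_tray=[box(.135,.07,.03)],large_bay_tray=[box(.163,.084,.03)],long_tray=[box(.192,.052,.012)])
S=4
def place(m,x,y,w):
    R=np.array([[np.cos(w),-np.sin(w),0],[np.sin(w),np.cos(w),0],[0,0,1]]); return [p@R.T+[x,y,0] for p in m]
def cost(q,m,views):
    t=0
    for c,T,M,(u0,v0) in views:
        im=np.zeros(M.shape,np.uint8)
        for P in place(m,*q):
            uv=np.array([proj(c,p,T) for p in P]); 
            uv=(uv-[u0,v0]+.5)*S*16-8
            cv2.fillConvexPoly(im,cv2.convexHull(uv.round().astype(np.int32)),1,shift=4)
        t+=1-(M&(im>0)).sum()/max(1,(M|(im>0)).sum())
    return t/len(views)
def crop(mask,pad=25):
    v,u=np.nonzero(mask); u0,u1,v0,v1=max(0,u.min()-pad),u.max()+pad,max(0,v.min()-pad),v.max()+pad
    return np.kron(mask[v0:v1,u0:u1].astype(np.uint8),np.ones((S,S),np.uint8))>0,(u0,v0)
def fit(name,views,x,y,w=0,yaw=False):
    m=models[name]; f=(lambda q:cost(q,m,views)) if yaw else (lambda q:cost([q[0],q[1],0],m,views))
    q=np.array([x,y,w] if yaw else [x,y]); d=np.array([.015,.015,.2][:len(q)])
    for k in range(2): 
        r=minimize(f,q,method="Nelder-Mead",options=dict(initial_simplex=np.r_[[q],q+np.diag(d)],maxiter=80,xatol=1e-4,fatol=1e-4)); q=r.x; d=d/3
    return q,r.fun
E
python3 - <<'E'
from fit import *
print(env.tcp_to_tips)
C={n:env.capture(n) for n in("top","scene")}
D={}
for n in C:
    for t in set(k.split("_b")[0] if k=="pot_b" else k for k in models)-{"pot"}: D[n,t]=env.silhouettes(t,n)
jobs=[("dropper_a",.60,-.11),("dropper_a",.435,-.32),("pot_a",.492,-.12),("pot_b",.45,-.2),("level",.611,-.258,-.17,),("level",.611,-.258,.17),
("small_bay_tray",.529,.058,1.65),("small_bay_tray",.529,.058,1.5),("large_bay_tray",.538,.238,1.3),("long_tray",.49,.393,1.3)]
for j in jobs:
    t="pot_a" if j[0]=="pot_b" else j[0]; per=[]
    for n,c in C.items():
        uv=proj(c,[j[1],j[2],.03]); L=[s for s in D[n,t] if np.hypot(*(np.array(s["uv"])-uv))<18]
        if not L: print("none",n,j); continue
        M,o=crop(L[0]["mask"]); per.append((c,c["T"],M,o))
    for v in [per]+[[p] for p in per]:
        q,e=fit(j[0],v,*j[1:],yaw=len(j)>3); print(j[0],q.round(4),round(e,3))
E
```

```text
0.008
dropper_a [ 0.6073 -0.102 ] 0.152
dropper_a [ 0.6051 -0.1029] 0.116
dropper_a [ 0.6078 -0.0994] 0.094
dropper_a [ 0.4361 -0.3173] 0.134
dropper_a [ 0.4353 -0.3177] 0.107
dropper_a [ 0.4371 -0.3159] 0.117
pot_a [ 0.4854 -0.1202] 0.159
pot_a [ 0.4846 -0.1207] 0.093
pot_a [ 0.4866 -0.1209] 0.208
pot_b [ 0.4503 -0.2056] 0.133
pot_b [ 0.45   -0.2062] 0.086
pot_b [ 0.4519 -0.2056] 0.158
level [ 0.6164 -0.2658 -0.145 ] 0.144
level [ 0.616  -0.2679 -0.1509] 0.151
level [ 0.6164 -0.2648 -0.1246] 0.129
level [ 0.6166 -0.2666 -0.15  ] 0.144
level [ 0.6161 -0.2679 -0.151 ] 0.15
level [ 0.6163 -0.2651 -0.1288] 0.129
small_bay_tray [0.5351 0.0551 0.1629] 0.063
small_bay_tray [0.5347 0.054  3.2991] 0.044
small_bay_tray [0.5354 0.0575 0.1664] 0.049
small_bay_tray [0.5349 0.0548 0.1657] 0.062
small_bay_tray [0.5346 0.0539 0.1645] 0.044
small_bay_tray [0.5351 0.0577 0.1548] 0.049
large_bay_tray [0.5446 0.2358 2.8681] 0.073
large_bay_tray [0.5443 0.2347 2.8729] 0.061
large_bay_tray [ 0.5445  0.2379 -0.3032] 0.071
long_tray [0.495  0.394  2.8932] 0.07
long_tray [0.4947 0.3924 2.8825] 0.064
long_tray [0.495  0.3947 2.9008] 0.052
```

Run:
```python
from h import *
s=env.get_obs(); print(s["tool_rot"].round(3).tolist(),s["tool_pos"].round(4),s["opening"],s["time"])
R=s["tool_rot"];print("y-angle",np.degrees(np.arctan2(R[1,1],R[0,1])))
c=env.capture("top")
print("turq",atz(c,[452,303],.09).round(3))
```

```text
[[0.963, 0.269, -0.0], [0.269, -0.963, 0.0], [0.0, -0.0, -1.0]] [ 0.1549 -0.5537  0.2079] 0.08533204054789784 1.6
y-angle -74.36616871741131
turq [ 0.414 -0.374  0.09 ]
```

Call:
move_arm(
  increments=[
    [[0.562,0.473,-0.05],[0,0,0.139],0.41],
    [[0.562,0.473,-0.05],[0,0,0.139],0.41],
    [[0.562,0.473,-0.05],[0,0,0.139],0.41],
    [[0.562,0.473,-0.05],[0,0,0.139],0.41],
    [[0.562,0.473,-0.05],[0,0,0.139],0.41],
    [[0.562,0.473,-0.05],[0,0,0.139],0.41],
    [[0.562,0.473,-0.05],[0,0,0.139],0.41],
    [[0.562,0.473,-0.05],[0,0,0.139],0.41],
    [[0.562,0.473,-0.05],[0,0,0.139],0.41],
    [[0.562,0.473,-0.05],[0,0,0.139],0.41],
    [[0.562,0.473,-0.05],[0,0,0.139],0.41],
    [[0.562,0.473,-0.05],[0,0,0.139],0.41],
    [[0.562,0.473,-0.05],[0,0,0.139],0.41],
    [[0.562,0.473,-0.05],[0,0,0.139],0.41],
  ],
  force=30,
)

```text
time: 3.05
tool_pos: [0.4354, -0.3179, 0.183]
tool_rot: [[0.413, 0.911, 0.0], [0.911, -0.413, -0.0], [-0.0, 0.0, -1.0]]
ft_force: [-0.8, -0.0, -0.3]
opening: 0.0601
finger_force: 0.0
```

```bash
cat > w.py <<'E'
import sys
from fit import *
# usage: w.py name x y pic
name,x,y,pic=sys.argv[1],float(sys.argv[2]),float(sys.argv[3]),sys.argv[4]
T=None; s=env.get_obs(); R=s["tool_rot"]; P=np.eye(4);P[:3,:3]=R;P[:3,3]=s["tool_pos"]
c=env.capture("wrist"); T=P@c["mount"]; save(pic,c["image"])
print("tcp",s["tool_pos"].round(4),"yang",np.degrees(np.arctan2(R[1,1],R[0,1])).round(1),"open",round(s["opening"],4),"t",s["time"],"q6",s["joint_pos"][5].round(2))
net="pot_a" if name=="pot_b" else name
for r in env.pinpoint(net,"wrist"): print("pin",np.round(r["uv"]),round(r["confidence"],2),atz(c,r["uv"],0,T).round(4))
for r in env.silhouettes(net,"wrist"):
    M,o=crop(r["mask"]); q,e=fit(name,[(c,T,M,o)],x,y); print("sil",np.round(r["uv"]),round(r["confidence"],2),q.round(4),round(e,3))
E
python3 w.py dropper_a .436 -.317 w1
```

```text
tcp [ 0.4354 -0.3179  0.183 ] yang -24.4 open 0.0601 t 3.05 q6 -0.37
pin [319. 282.] 0.88 [ 0.4072 -0.3876  0.    ]
pin [314. 217.] 0.75 [ 0.4317 -0.3201  0.    ]
sil [321. 298.] 0.97 [ 0.436 -0.317] 1.0
sil [316. 224.] 0.73 [ 0.4358 -0.3176] 0.078
```

View pics/w1.png

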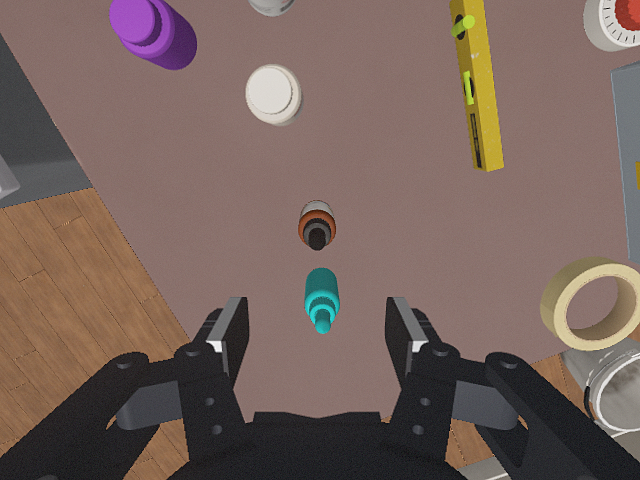

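Call:
move_arm(
  increments=[
    [[0,0,-0.06],[0,0,0],0.41],
    [[0,0,-0.12],[0,0,0],0.41],
    [[0,0,-0.18],[0,0,0],0.41],
    [[0,0,-0.23],[0,0,0],0.41],
    [[0,0,-0.26],[0,0,0],0.41],
    [[0,0,-0.278],[0,0,0],0.41],
    [[0,0,-0.278],[0,0,0],0.41],
    [[0,0,-0.278],[0,0,0],-0.4],
    [[0,0,-0.278],[0,0,0],-0.4],
    [[0,0,-0.278],[0,0,0],-0.4],
    [[0,0,-0.278],[0,0,0],-0.4],
    [[0,0,-0.278],[0,0,0],-0.4],
    [[0,0,-0.278],[0,0,0],-0.4],
    [[0,0,-0.278],[0,0,0],-0.4],
  ],
  force=30,
)

```text
time: 4.6
tool_pos: [0.4359, -0.3173, 0.0439]
tool_rot: [[0.412, 0.911, 0.0], [0.911, -0.412, -0.0], [-0.0, 0.0, -1.0]]
ft_force: [-0.7, -0.2, -0.4]
opening: 0.0257
finger_force: 0.0
```

```bash
python3 w.py dropper_a .436 -.317 w2
python3 - <<'E'
from h import *
c=env.capture("scene"); im=c["image"]; w=cv2.imread("pics/w2.png")[:,:,::-1]
a=cv2.resize(im[180:260,390:490],(500,400),interpolation=3); b=cv2.resize(w[120:420,160:480],(300,281)); a[:281,:0]
z=np.zeros((400,800,3),np.uint8); z[:,:500]=a; z[:281,500:]=b; save("s2",z)
E
```

```text
tcp [ 0.4359 -0.3173  0.0439] yang -24.3 open 0.0257 t 4.6 q6 -0.37
pin [324. 358.] 0.96 [ 0.4105 -0.3865  0.    ]
pin [316. 261.] 0.61 [ 0.4354 -0.318   0.    ]
pin [256.  76.] 0.29 [ 0.4497 -0.206   0.    ]
sil [322. 388.] 0.88 [ 0.4091 -0.3882] 0.432
sil [316. 295.] 0.58 [ 0.4359 -0.3174] 0.143
```

View pics/s2.png

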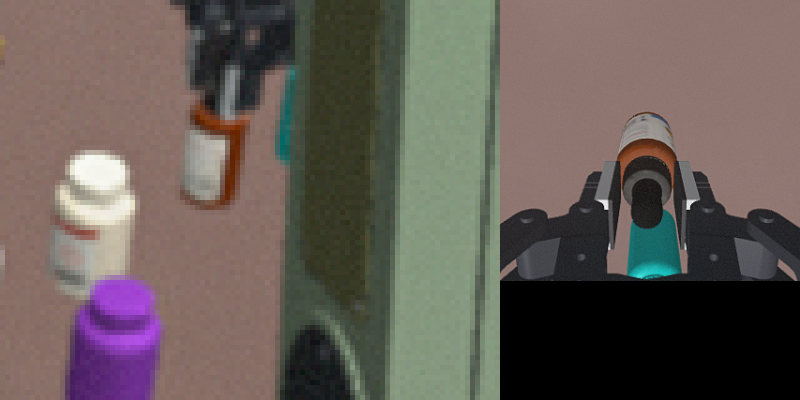

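Run:
```python
from h import *
s=env.get_obs();c=env.capture("scene"); p=s["tool_pos"]; y=s["tool_rot"][:,1]
for z in(0,.036,.055,.065,.077,.102):
    print(z,[((proj(c,[*(p[:2]+k*y[:2]),z])-[390,180])*5).round().tolist() for k in(-.0165,0,.0165)])
w=env.capture("wrist"); T=wristT(w); 
for dz in(-.008,0,.011,.02,.03): print(dz,[proj(w,p+k*y+[0,0,dz],T).round().tolist() for k in(-.0165,-.0128,.0128,.0165)])
save("w3",w["image"])
```

```text
0 [[224.0, 206.0], [208.0, 191.0], [191.0, 176.0]]
0.036 [[232.0, 156.0], [216.0, 141.0], [199.0, 126.0]]
0.055 [[237.0, 129.0], [220.0, 114.0], [203.0, 99.0]]
0.065 [[239.0, 115.0], [222.0, 100.0], [205.0, 85.0]]
0.077 [[242.0, 97.0], [225.0, 83.0], [208.0, 68.0]]
0.102 [[248.0, 61.0], [230.0, 46.0], [213.0, 31.0]]
-0.008 [[285.0, 281.0], [292.0, 281.0], [340.0, 282.0], [347.0, 282.0]]
0 [[284.0, 288.0], [291.0, 288.0], [341.0, 288.0], [348.0, 288.0]]
0.011 [[282.0, 297.0], [290.0, 297.0], [342.0, 297.0], [350.0, 297.0]]
0.02 [[280.0, 305.0], [288.0, 305.0], [343.0, 305.0], [351.0, 305.0]]
0.03 [[278.0, 316.0], [286.0, 316.0], [345.0, 316.0], [354.0, 316.0]]
```

View pics/w3.png

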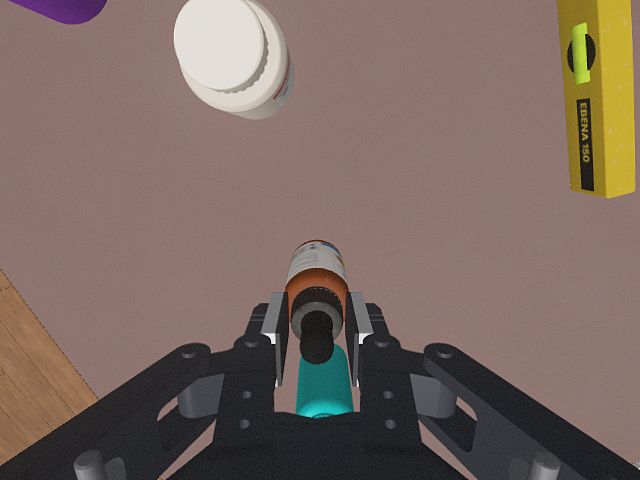

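Run:
```python
from h import *
s=env.get_obs();p=s["tool_pos"];R=s["tool_rot"]; w=env.capture("wrist"); T=wristT(w); print(w["mount"].round(4).tolist(), w["vertical_fov"])
for x in(-.0425,-.038,-.011,.011,.038,.0425):
  print(x,[proj(w,p+R@[x,0.0128,-dz],T).round().tolist() for dz in(-.008,0,.02,.03,.065,.1)])
# z-scale check: top camera level/pot spots vs wrist
print([ (z,proj(w,[.436,-.3175,z],T).round().tolist()) for z in (0,.065,.077,.102)])
```

```text
[[0.0008, 0.956, 0.2934, 0.0742], [1.0, -0.0009, 0.0005, 0.0004], [0.0007, 0.2934, -0.956, -0.1658], [0.0, 0.0, 0.0, 1.0]] 69.01148967244035
-0.0425 [[338.0, 350.0], [339.0, 358.0], [341.0, 382.0], [343.0, 396.0], [349.0, 461.0], [360.0, 565.0]]
-0.038 [[338.0, 343.0], [339.0, 351.0], [342.0, 374.0], [343.0, 388.0], [350.0, 452.0], [360.0, 555.0]]
-0.011 [[339.0, 300.0], [340.0, 307.0], [343.0, 326.0], [345.0, 338.0], [352.0, 393.0], [365.0, 487.0]]
0.011 [[340.0, 262.0], [341.0, 268.0], [344.0, 283.0], [346.0, 293.0], [354.0, 338.0], [369.0, 419.0]]
0.038 [[341.0, 212.0], [342.0, 216.0], [346.0, 225.0], [348.0, 231.0], [357.0, 261.0], [375.0, 317.0]]
0.0425 [[341.0, 203.0], [343.0, 206.0], [346.0, 215.0], [348.0, 221.0], [358.0, 247.0], [377.0, 298.0]]
[(0, [316.0, 260.0]), (0.065, [316.0, 307.0]), (0.077, [316.0, 320.0]), (0.102, [316.0, 355.0])]
```

The wrist picture (tips at about (287,293) and (346,293), level with the collar) shows the tips are roughly 29 mm above where the nominal TCP puts them. This explains why the fingers closed to 25.7 mm without touching the body, so I'll open and go 33 mm lower.

Call:
move_arm(
  increments=[
    [[0,0,0],[0,0,0],0.3],
    [[0,0,0],[0,0,0],0.3],
    [[0,0,0],[0,0,0],0.3],
    [[0,0,-0.016],[0,0,0],0.3],
    [[0,0,-0.032],[0,0,0],0.3],
    [[0,0,-0.048],[0,0,0],0.3],
    [[0,0,-0.066],[0,0,0],0.3],
    [[0,0,-0.066],[0,0,0],0.3],
    [[0,0,-0.066],[0,0,0],-0.4],
    [[0,0,-0.066],[0,0,0],-0.4],
    [[0,0,-0.066],[0,0,0],-0.4],
    [[0,0,-0.066],[0,0,0],-0.4],
    [[0,0,-0.066],[0,0,0],-0.4],
    [[0,0,-0.066],[0,0,0],-0.4],
  ],
  force=30,
)

```text
time: 6.35
tool_pos: [0.436, -0.3173, 0.0111]
tool_rot: [[0.412, 0.911, 0.0], [0.911, -0.412, -0.0], [-0.0, 0.0, -1.0]]
ft_force: [-0.1, -0.6, -0.7]
opening: 0.0315
finger_force: 29.8
```

```bash
python3 w.py dropper_a .436 -.317 w4
```

```text
tcp [ 0.436  -0.3173  0.0111] yang -24.3 open 0.0315 t 6.35 q6 -0.37
pin [315. 285.] 0.81 [ 0.4341 -0.3202  0.    ]
sil [316. 334.] 0.68 [ 0.4354 -0.3193] 0.17
sil [345. 401.] 0.56 [ 0.447  -0.3103] 0.865
```

View pics/w4.png

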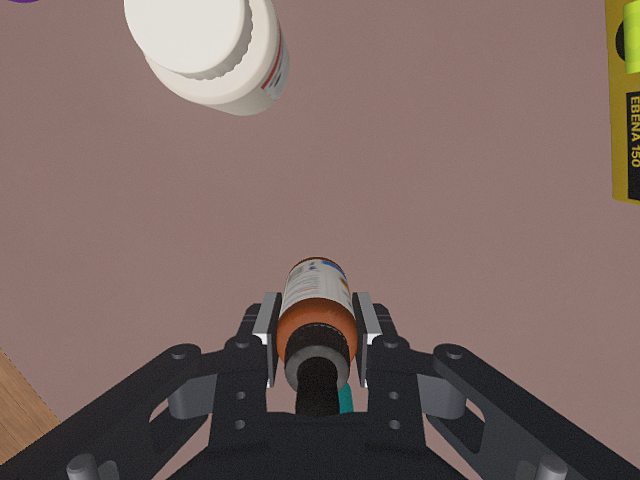

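Call:
move_arm(
  increments=[
    [[0,0,0.05],[0,0,0],-0.4],
    [[0,0,0.12],[0,0,0],-0.4],
    [[0,0,0.2],[0,0,0],-0.4],
    [[0.01,0.03,0.26],[0,0,-0.01],-0.4],
    [[0.03,0.09,0.28],[0,0,-0.03],-0.4],
    [[0.055,0.16,0.28],[0,0,-0.05],-0.4],
    [[0.082,0.24,0.28],[0,0,-0.07],-0.4],
    [[0.11,0.32,0.28],[0,0,-0.09],-0.4],
    [[0.138,0.4,0.28],[0,0,-0.11],-0.4],
    [[0.166,0.48,0.28],[0,0,-0.13],-0.4],
    [[0.194,0.56,0.28],[0,0,-0.145],-0.4],
    [[0.222,0.64,0.28],[0,0,-0.156],-0.4],
    [[0.246,0.71,0.28],[0,0,-0.156],-0.4],
    [[0.257,0.742,0.28],[0,0,-0.156],-0.4],
    [[0.262,0.756,0.28],[0,0,-0.156],-0.4],
    [[0.262,0.756,0.28],[0,0,-0.156],-0.4],
    [[0.262,0.756,0.28],[0,0,-0.156],-0.4],
  ],
)

```text
time: 8.2
tool_pos: [0.5665, 0.0595, 0.1507]
tool_rot: [[0.986, 0.164, -0.001], [0.164, -0.986, -0.001], [-0.001, 0.001, -1.0]]
ft_force: [-0.1, -0.6, 0.6]
opening: 0.0312
finger_force: 30.0
```

```bash
cat > tr.py <<'E'
import sys
from fit import *
# tr.py tray x y yaw : check tray from wrist: box rim corners
name,x,y,w=sys.argv[1],*map(float,sys.argv[2:5])
s=env.get_obs(); P=np.eye(4);P[:3,:3]=s["tool_rot"];P[:3,3]=s["tool_pos"]
c=env.capture("wrist"); T=P@c["mount"]; save(sys.argv[5],c["image"])
print(s["tool_pos"].round(4),"open",s["opening"],s["finger_force"],s["time"])
for r in env.pinpoint(name,"wrist"): print("pin",np.round(r["uv"]),round(r["confidence"],2),atz(c,r["uv"],0,T).round(4))
for r in env.silhouettes(name,"wrist"):
    M,o=crop(r["mask"]); print(r["uv"],fit(name,[(c,T,M,o)],x,y,w,True))
E
python3 tr.py small_bay_tray .535 .0553 .1645 w5
```

```text
[0.5665 0.0595 0.1507] open 0.031194493160193862 29.96153853891883 8.2
pin [316. 255.] 0.88 [0.534  0.0537 0.    ]
[312.4, 226.9] (array([0.53329751, 0.05455562, 0.16247341]), np.float64(0.3625678944725912))
```

View pics/w5.png

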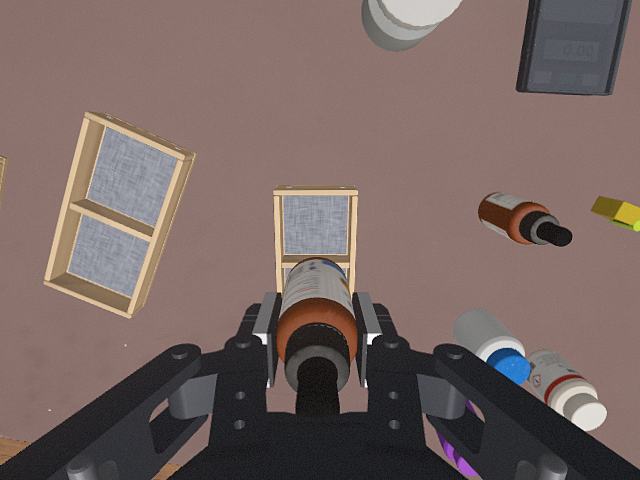

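Call:
move_arm(
  increments=[
    [[0,0,-0.06],[0,0,0],-0.4],
    [[0,0,-0.13],[0,0,0],-0.4],
    [[0,0,-0.19],[0,0,0],-0.4],
    [[0,0,-0.23],[0,0,0],-0.4],
    [[0,0,-0.255],[0,0,0],-0.4],
    [[0,0,-0.264],[0,0,0],-0.4],
    [[0,0,-0.268],[0,0,0],-0.4],
    [[0,0,-0.268],[0,0,0],-0.4],
    [[0,0,-0.268],[0,0,0],0.0],
    [[0,0,-0.268],[0,0,0],0.3],
    [[0,0,-0.268],[0,0,0],0.3],
    [[0,0,-0.268],[0,0,0],0.3],
  ],
)

```text
time: 9.55
tool_pos: [0.5672, 0.0608, 0.0174]
tool_rot: [[0.986, 0.165, 0.001], [0.165, -0.986, -0.0], [0.001, 0.0, -1.0]]
ft_force: [-0.1, -0.3, -0.6]
opening: 0.0558
finger_force: 0.0
```

Run:
```python
from h import *
w=env.capture("wrist")["image"]; s=env.capture("scene"); u,v=proj(s,[.55,.06,.05]).astype(int); print(u,v)
z=np.zeros((400,800,3),np.uint8); z[:]=0
z[:,:400]=cv2.resize(s["image"][v-40:v+40,u-40:u+40],(400,400),interpolation=3); z[:300,400:]=cv2.resize(w,(400,300)); save("p1",z)
```

```text
321 254
```

View pics/p1.png

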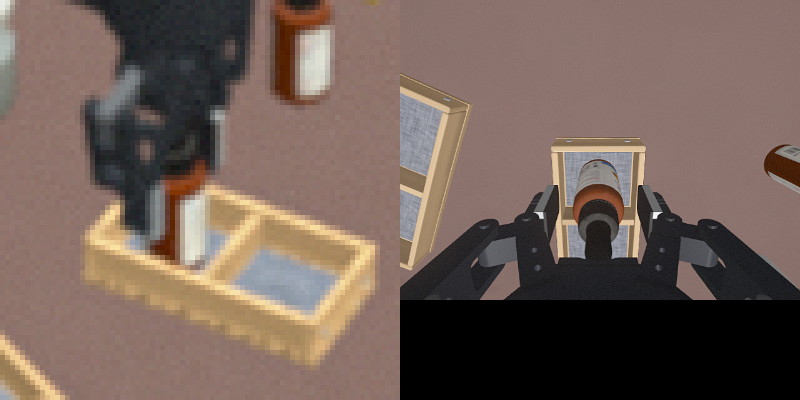

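Call:
move_arm(
  increments=[
    [[0,0,0.06],[0,0,0],0.3],
    [[0,0,0.14],[0,0,0],0.3],
    [[0,0,0.22],[0,0,0],0.3],
    [[0.01,-0.04,0.268],[0,0,0],0.41],
    [[0.03,-0.13,0.268],[0,0,0],0.41],
    [[0.05,-0.22,0.268],[0,0,0],0.41],
    [[0.07,-0.29,0.268],[0,0,0],0.41],
    [[0.077,-0.325,0.268],[0,0,0],0.41],
    [[0.077,-0.325,0.268],[0,0,0],0.41],
    [[0.077,-0.325,0.268],[0,0,0],0.41],
  ],
)

```text
time: 10.65
tool_pos: [0.6048, -0.1008, 0.1504]
tool_rot: [[0.986, 0.165, -0.001], [0.165, -0.986, 0.001], [-0.001, -0.002, -1.0]]
ft_force: [-0.4, 0.8, -0.3]
opening: 0.0605
finger_force: 0.0
```

```bash
python3 w.py dropper_a .6055 -.1022 w6
```

```text
tcp [ 0.6048 -0.1008  0.1504] yang -80.5 open 0.0605 t 10.65 q6 1.1
pin [139. 234.] 0.89 [0.5649 0.0631 0.    ]
pin [318. 219.] 0.81 [ 0.6073 -0.1026  0.    ]
pin [533. 425.] 0.45 [ 0.4089 -0.3879  0.    ]
sil [316. 232.] 0.95 [ 0.6077 -0.1016] 0.091
sil [111. 248.] 0.73 [ 0.6055 -0.1022] 1.0
```

Call:
move_arm(
  increments=[
    [[0.003,0,-0.06],[0,0,0],0.41],
    [[0.003,0,-0.12],[0,0,0],0.41],
    [[0.003,0,-0.18],[0,0,0],0.41],
    [[0.003,0,-0.23],[0,0,0],0.41],
    [[0.003,0,-0.26],[0,0,0],0.41],
    [[0.003,0,-0.278],[0,0,0],0.41],
    [[0.003,0,-0.278],[0,0,0],0.41],
    [[0.003,0,-0.278],[0,0,0],-0.4],
    [[0.003,0,-0.278],[0,0,0],-0.4],
    [[0.003,0,-0.278],[0,0,0],-0.4],
    [[0.003,0,-0.278],[0,0,0],-0.4],
    [[0.003,0,-0.278],[0,0,0],-0.4],
  ],
)

```text
time: 12.0
tool_pos: [0.6084, -0.102, 0.0137]
tool_rot: [[0.986, 0.165, 0.003], [0.165, -0.986, -0.001], [0.003, 0.001, -1.0]]
ft_force: [-1.2, 0.3, 5.9]
opening: 0.0312
finger_force: 30.0
```

Call:
move_arm(
  increments=[
    [[0,0,0.05],[0,0,0],-0.4],
    [[0,0,0.12],[0,0,0],-0.4],
    [[0,0,0.2],[0,0,0],-0.4],
    [[-0.01,0.015,0.26],[0,0,0],-0.4],
    [[-0.05,0.07,0.28],[0,0,0],-0.4],
    [[-0.1,0.145,0.28],[0,0,0],-0.4],
    [[-0.15,0.22,0.28],[0,0,0],-0.4],
    [[-0.19,0.28,0.28],[0,0,0],-0.4],
    [[-0.208,0.304,0.28],[0,0,0],-0.4],
    [[-0.208,0.304,0.28],[0,0,0],-0.4],
    [[-0.208,0.304,0.28],[0,0,0],-0.4],
    [[-0.208,0.304,0.28],[0,0,0],-0.4],
  ],
)

```text
time: 13.2
tool_pos: [0.5041, 0.049, 0.1521]
tool_rot: [[0.986, 0.164, 0.001], [0.164, -0.986, -0.001], [0.001, 0.001, -1.0]]
ft_force: [-0.1, 0.5, 0.1]
opening: 0.0316
finger_force: 30.1
```

```bash
python3 w.py dropper_a .5029 .05 w7
```

```text
tcp [0.5041 0.049  0.1521] yang -80.6 open 0.0316 t 13.2 q6 1.33
pin [314. 283.] 0.74 [0.4419 0.04   0.    ]
pin [315. 150.] 0.67 [0.5672 0.0604 0.    ]
sil [316. 333.] 0.91 [0.3832 0.0269] 0.719
sil [315. 152.] 0.7 [0.5029 0.05  ] 1.0
sil [577. 333.] 0.62 [0.5029 0.05  ] 1.0
sil [626. 135.] 0.27 [0.5029 0.05  ] 1.0
```

View pics/w7.png

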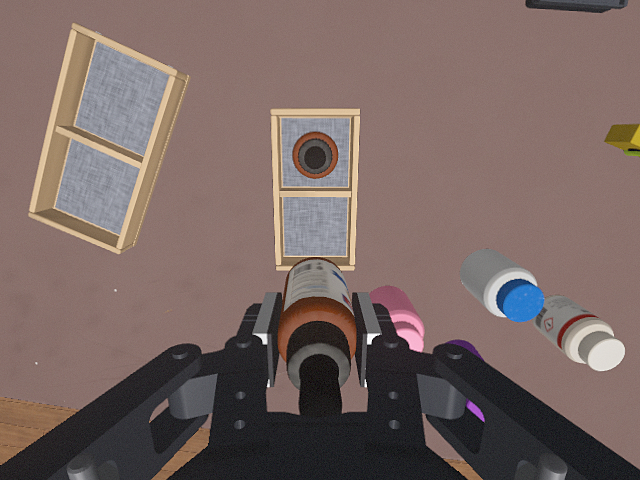

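Call:
move_arm(
  increments=[
    [[-0.001,0.001,-0.06],[0,0,0],-0.4],
    [[-0.001,0.001,-0.13],[0,0,0],-0.4],
    [[-0.001,0.001,-0.19],[0,0,0],-0.4],
    [[-0.001,0.001,-0.23],[0,0,0],-0.4],
    [[-0.001,0.001,-0.255],[0,0,0],-0.4],
    [[-0.001,0.001,-0.264],[0,0,0],-0.4],
    [[-0.001,0.001,-0.268],[0,0,0],-0.4],
    [[-0.001,0.001,-0.268],[0,0,0],-0.4],
    [[-0.001,0.001,-0.268],[0,0,0],0.0],
    [[-0.001,0.001,-0.268],[0,0,0],0.3],
    [[-0.001,0.001,-0.268],[0,0,0],0.3],
    [[-0.001,0.001,-0.268],[0,0,0],0.3],
    [[-0.001,0.001,-0.18],[0,0,0],0.3],
    [[-0.001,0.001,-0.09],[0,0,0],0.3],
    [[-0.001,0.001,0],[0,0,0],0.3],
    [[-0.001,0.001,0],[0,0,0],0.3],
  ],
)

```text
time: 14.95
tool_pos: [0.5083, 0.0504, 0.1596]
tool_rot: [[0.986, 0.165, 0.016], [0.165, -0.986, -0.001], [0.015, 0.004, -1.0]]
ft_force: [0.9, -0.3, 0.1]
opening: 0.0556
finger_force: 0.0
```

Call:
move_arm(
  increments=[
    [[-0.01,-0.08,0],[0,0,0],0.6],
    [[-0.018,-0.17,0],[0,0,0],0.6],
    [[-0.028,-0.26,0],[0,0,0],0.6],
    [[-0.034,-0.32,0],[0,0,0],0.6],
    [[-0.036,-0.341,0],[0,0,0],0.6],
    [[-0.036,-0.341,0],[0,0,0],0.6],
    [[-0.036,-0.341,0],[0,0,0],0.6],
    [[-0.036,-0.341,0],[0,0,0],0.6],
  ],
)

```text
time: 15.75
tool_pos: [0.4844, -0.1183, 0.1516]
tool_rot: [[0.986, 0.167, -0.001], [0.167, -0.986, 0.001], [-0.0, -0.001, -1.0]]
ft_force: [-0.2, -0.3, -0.1]
opening: 0.0683
finger_force: 0.0
```

```bash
python3 w.py pot_a .485 -.1205 w8
```

```text
tcp [ 0.4844 -0.1183  0.1516] yang -80.4 open 0.0683 t 15.75 q6 0.99
pin [222. 261.] 0.85 [ 0.4299 -0.0354  0.    ]
pin [318. 225.] 0.82 [ 0.4812 -0.121   0.    ]
pin [301. 318.] 0.7 [ 0.3816 -0.1205  0.    ]
pin [399. 270.] 0.67 [ 0.4502 -0.2058  0.    ]
sil [320. 236.] 0.95 [ 0.4823 -0.1197] 0.034
sil [298. 338.] 0.86 [ 0.485  -0.1205] 1.0
sil [211. 273.] 0.81 [ 0.485  -0.1205] 1.0
sil [410. 280.] 0.63 [ 0.485  -0.1205] 1.0
```

View pics/w8.png

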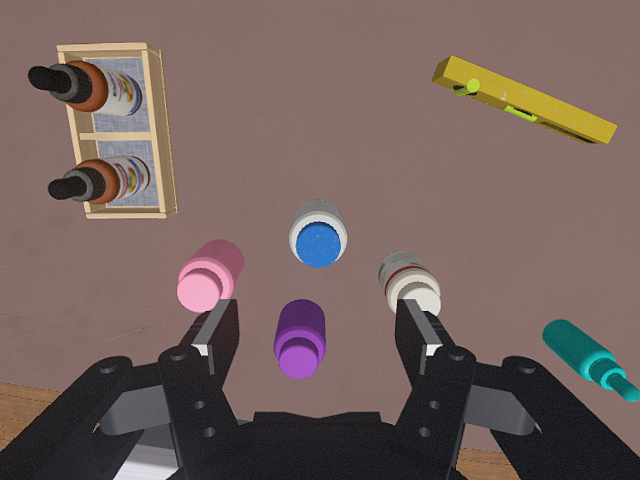

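Call:
move_arm(
  increments=[
    [[-0.004,0.001,-0.06],[0,0,0],0.6],
    [[-0.004,0.001,-0.12],[0,0,0],0.6],
    [[-0.004,0.001,-0.18],[0,0,0],0.6],
    [[-0.004,0.001,-0.24],[0,0,0],0.6],
    [[-0.004,0.001,-0.28],[0,0,0],0.6],
    [[-0.004,0.001,-0.302],[0,0,0],0.6],
    [[-0.004,0.001,-0.302],[0,0,0],0.6],
    [[-0.004,0.001,-0.302],[0,0,0],-0.1],
    [[-0.004,0.001,-0.302],[0,0,0],-0.1],
    [[-0.004,0.001,-0.302],[0,0,0],-0.1],
    [[-0.004,0.001,-0.302],[0,0,0],-0.1],
    [[-0.004,0.001,-0.302],[0,0,0],-0.1],
    [[-0.004,0.001,-0.302],[0,0,0],-0.1],
  ],
  force=35,
)

```text
time: 17.2
tool_pos: [0.4839, -0.1198, 0.0024]
tool_rot: [[0.986, 0.165, 0.003], [0.165, -0.986, -0.001], [0.003, 0.002, -1.0]]
ft_force: [-0.8, 0.6, 5.8]
opening: 0.0446
finger_force: 36.4
```

Call:
move_arm(
  increments=[
    [[0,0,0.05],[0,0,0],-0.1],
    [[0,0,0.12],[0,0,0],-0.1],
    [[0,0,0.2],[0,0,0],-0.1],
    [[0,0,0.27],[0,0,0],-0.1],
    [[0.01,0.035,0.3],[0,0,-0.01],-0.1],
    [[0.03,0.1,0.3],[0,0,-0.02],-0.1],
    [[0.052,0.18,0.3],[0,0,-0.03],-0.1],
    [[0.076,0.265,0.3],[0,0,-0.04],-0.1],
    [[0.1,0.35,0.3],[0,0,-0.05],-0.1],
    [[0.125,0.435,0.3],[0,0,-0.06],-0.1],
    [[0.15,0.52,0.3],[0,0,-0.069],-0.1],
    [[0.173,0.6,0.3],[0,0,-0.069],-0.1],
    [[0.191,0.66,0.3],[0,0,-0.069],-0.1],
    [[0.199,0.69,0.3],[0,0,-0.069],-0.1],
    [[0.199,0.69,0.3],[0,0,-0.069],-0.1],
    [[0.199,0.69,0.3],[0,0,-0.069],-0.1],
    [[0.199,0.69,0.3],[0,0,-0.069],-0.1],
  ],
)

```text
time: 18.9
tool_pos: [0.5815, 0.2241, 0.1507]
tool_rot: [[0.964, -0.266, -0.001], [-0.266, -0.964, -0.001], [-0.001, 0.001, -1.0]]
ft_force: [-0.2, 0.4, -0.7]
opening: 0.0447
finger_force: 36.3
```

```bash
python3 tr.py large_bay_tray .5445 .2358 -.2735 w9
```

```text
[0.5815 0.2241 0.1507] open 0.04474148475820464 36.30616093520075 18.9
pin [313. 262.] 0.96 [0.5442 0.2373 0.    ]
[313.0, 215.9] (array([ 0.54288937,  0.23519204, -0.26827631]), np.float64(0.3765259870112556))
```

View pics/w9.png

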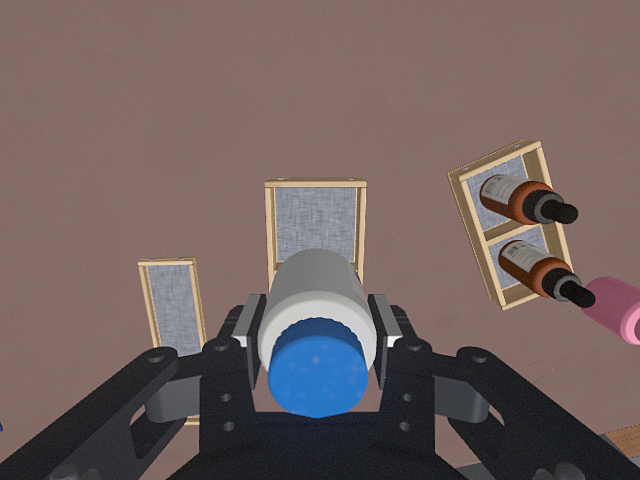

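Call:
move_arm(
  increments=[
    [[0,0,-0.07],[0,0,0],-0.1],
    [[0,0,-0.14],[0,0,0],-0.1],
    [[0,0,-0.2],[0,0,0],-0.1],
    [[0,0,-0.25],[0,0,0],-0.1],
    [[0,0,-0.275],[0,0,0],-0.1],
    [[0,0,-0.284],[0,0,0],-0.1],
    [[0,0,-0.288],[0,0,0],-0.1],
    [[0,0,-0.288],[0,0,0],-0.1],
    [[0,0,-0.288],[0,0,0],0.2],
    [[0,0,-0.288],[0,0,0],0.46],
    [[0,0,-0.288],[0,0,0],0.46],
    [[0,0,-0.288],[0,0,0],0.46],
    [[0,0,-0.2],[0,0,0],0.46],
    [[0,0,-0.1],[0,0,0],0.46],
    [[0,0,0],[0,0,0],0.6],
    [[0,0,0],[0,0,0],0.6],
  ],
)

```text
time: 20.65
tool_pos: [0.5884, 0.2274, 0.1612]
tool_rot: [[0.964, -0.264, 0.018], [-0.264, -0.964, 0.004], [0.016, -0.009, -1.0]]
ft_force: [0.9, 0.1, 0.6]
opening: 0.0681
finger_force: 0.0
```

```bash
python3 w.py pot_a .5825 .2251 w10
```

```text
tcp [0.5884 0.2274 0.1612] yang -105.3 open 0.0681 t 20.65 q6 2.07
pin [322. 228.] 0.95 [0.581  0.2247 0.    ]
pin [601. 299.] 0.66 [ 0.4316 -0.0375  0.    ]
sil [322. 242.] 0.77 [0.5813 0.2259] 0.043
sil [618. 309.] 0.59 [0.5825 0.2251] 1.0
```

Call:
move_arm(
  increments=[
    [[-0.02,-0.07,0],[0,0,0.01],0.6],
    [[-0.046,-0.15,0],[0,0,0.02],0.6],
    [[-0.074,-0.24,0],[0,0,0.03],0.6],
    [[-0.102,-0.33,0],[0,0,0.04],0.6],
    [[-0.13,-0.42,0],[0,0,0.05],0.6],
    [[-0.158,-0.51,0],[0,0,0.06],0.6],
    [[-0.184,-0.6,0],[0,0,0.069],0.6],
    [[-0.212,-0.69,0],[0,0,0.069],0.6],
    [[-0.24,-0.78,0],[0,0,0.069],0.6],
    [[-0.257,-0.835,0],[0,0,0.069],0.6],
    [[-0.265,-0.862,0],[0,0,0.069],0.6],
    [[-0.265,-0.862,0],[0,0,0.069],0.6],
    [[-0.265,-0.862,0],[0,0,0.069],0.6],
    [[-0.265,-0.862,0],[0,0,0.069],0.6],
  ],
)

```text
time: 22.2
tool_pos: [0.4495, -0.2035, 0.1503]
tool_rot: [[0.986, 0.167, -0.001], [0.167, -0.986, 0.001], [-0.001, -0.001, -1.0]]
ft_force: [0.3, -0.7, -0.6]
opening: 0.0686
finger_force: 0.0
```

```bash
python3 w.py pot_b .4502 -.2058 w11
```

```text
tcp [ 0.4495 -0.2035  0.1503] yang -80.4 open 0.0686 t 22.2 q6 0.8
pin [137. 213.] 0.75 [ 0.4299 -0.0376  0.    ]
sil [319. 234.] 0.96 [ 0.4491 -0.206 ] 0.047
sil [209. 285.] 0.94 [ 0.4502 -0.2058] 1.0
sil [110. 221.] 0.64 [ 0.4502 -0.2058] 1.0
```

Call:
move_arm(
  increments=[
    [[-0.001,0,-0.06],[0,0,0],0.6],
    [[-0.001,0,-0.12],[0,0,0],0.6],
    [[-0.001,0,-0.18],[0,0,0],0.6],
    [[-0.001,0,-0.24],[0,0,0],0.6],
    [[-0.001,0,-0.28],[0,0,0],0.6],
    [[-0.001,0,-0.298],[0,0,0],0.6],
    [[-0.001,0,-0.298],[0,0,0],0.6],
    [[-0.001,0,-0.298],[0,0,0],-0.1],
    [[-0.001,0,-0.298],[0,0,0],-0.1],
    [[-0.001,0,-0.298],[0,0,0],-0.1],
    [[-0.001,0,-0.298],[0,0,0],-0.1],
    [[-0.001,0,-0.298],[0,0,0],-0.1],
    [[-0.001,0,-0.298],[0,0,0],-0.1],
  ],
)

```text
time: 23.65
tool_pos: [0.4504, -0.206, 0.0035]
tool_rot: [[0.986, 0.165, 0.003], [0.165, -0.986, -0.002], [0.003, 0.002, -1.0]]
ft_force: [0.2, 1.6, 7.6]
opening: 0.043
finger_force: 36.2
```

Call:
move_arm(
  increments=[
    [[0,0,0.05],[0,0,0],-0.1],
    [[0,0,0.12],[0,0,0],-0.1],
    [[0,0,0.2],[0,0,0],-0.1],
    [[0,0,0.27],[0,0,0],-0.1],
    [[0.004,0.035,0.3],[0,0,-0.01],-0.1],
    [[0.012,0.1,0.3],[0,0,-0.02],-0.1],
    [[0.023,0.18,0.3],[0,0,-0.03],-0.1],
    [[0.033,0.265,0.3],[0,0,-0.04],-0.1],
    [[0.044,0.35,0.3],[0,0,-0.05],-0.1],
    [[0.055,0.435,0.3],[0,0,-0.06],-0.1],
    [[0.066,0.52,0.3],[0,0,-0.069],-0.1],
    [[0.077,0.61,0.3],[0,0,-0.069],-0.1],
    [[0.088,0.7,0.3],[0,0,-0.069],-0.1],
    [[0.1,0.79,0.3],[0,0,-0.069],-0.1],
    [[0.109,0.865,0.3],[0,0,-0.069],-0.1],
    [[0.114,0.905,0.3],[0,0,-0.069],-0.1],
    [[0.114,0.905,0.3],[0,0,-0.069],-0.1],
    [[0.114,0.905,0.3],[0,0,-0.069],-0.1],
    [[0.114,0.905,0.3],[0,0,-0.069],-0.1],
  ],
)

```text
time: 25.55
tool_pos: [0.5055, 0.2461, 0.1515]
tool_rot: [[0.964, -0.265, -0.001], [-0.265, -0.964, -0.001], [-0.001, 0.001, -1.0]]
ft_force: [-0.6, 0.7, -0.8]
opening: 0.0425
finger_force: 36.3
```

```bash
python3 tr.py large_bay_tray .5445 .2358 -.2735 w12
```

```text
[0.5055 0.2461 0.1515] open 0.04251702254274674 36.31660051527433 25.55
pin [314. 181.] 0.74 [0.542  0.2379 0.    ]
[316.6, 183.6] (array([ 0.54271861,  0.23537745, -0.26868294]), np.float64(0.2444709795983433))
```

Placing the white pot with the same descent, then releasing and rising.

Call:
move_arm(
  increments=[
    [[0,0,-0.07],[0,0,0],-0.1],
    [[0,0,-0.14],[0,0,0],-0.1],
    [[0,0,-0.2],[0,0,0],-0.1],
    [[0,0,-0.25],[0,0,0],-0.1],
    [[0,0,-0.275],[0,0,0],-0.1],
    [[0,0,-0.284],[0,0,0],-0.1],
    [[0,0,-0.288],[0,0,0],-0.1],
    [[0,0,-0.288],[0,0,0],-0.1],
    [[0,0,-0.288],[0,0,0],0.2],
    [[0,0,-0.288],[0,0,0],0.4],
    [[0,0,-0.288],[0,0,0],0.4],
    [[0,0,-0.288],[0,0,0],0.4],
    [[0,0,-0.2],[0,0,0],0.4],
    [[0,0,-0.1],[0,0,0],0.4],
    [[0,0,0],[0,0,0],0.1],
    [[0,0,0],[0,0,0],0.1],
  ],
)

```text
time: 27.3
tool_pos: [0.5122, 0.2494, 0.1613]
tool_rot: [[0.964, -0.264, 0.017], [-0.264, -0.964, 0.005], [0.015, -0.01, -1.0]]
ft_force: [1.3, -0.3, 1.2]
opening: 0.0471
finger_force: 0.0
```

```bash
python3 w.py pot_b .5065 .2465 w13
python3 - <<'E'
from fit import *
c=env.capture("top")
for r in env.silhouettes("level","top"):
    M,o=crop(r["mask"]); print(r["uv"],r["confidence"],fit("level",[(c,c["T"],M,o)],.616,-.267,-.15,True))
c=env.capture("scene")
for r in env.silhouettes("level","scene"):
    M,o=crop(r["mask"]); print(r["uv"],r["confidence"],fit("level",[(c,c["T"],M,o)],.616,-.267,-.15,True))
E
```

```text
tcp [0.5122 0.2494 0.1613] yang -105.3 open 0.0471 t 27.3 q6 2.14
pin [324. 144.] 0.91 [0.5799 0.2248 0.    ]
pin [619. 226.] 0.9 [ 0.4307 -0.0354  0.    ]
pin [322. 228.] 0.83 [0.5049 0.2468 0.    ]
sil [322. 240.] 0.89 [0.5048 0.2479] 0.034
sil [325. 141.] 0.68 [0.5065 0.2465] 1.0
sil [621. 228.] 0.67 [0.5065 0.2465] 1.0
[405.2, 231.0] 0.86 (array([ 0.61566761, -0.26765195, -0.15582239]), np.float64(0.1297101449275362))
[367.8, 200.7] 0.82 (array([ 0.61836793, -0.26349971, -0.12181265]), np.float64(0.1557084607543323))
```

Call:
move_arm(
  increments=[
    [[0.01,-0.05,0],[0,0,0.015],0],
    [[0.028,-0.13,0],[0,0,0.035],0],
    [[0.047,-0.22,0],[0,0,0.055],0],
    [[0.067,-0.31,0],[0,0,0.075],0],
    [[0.086,-0.4,0],[0,0,0.095],0],
    [[0.105,-0.49,0],[0,0,0.115],0],
    [[0.125,-0.58,0],[0,0,0.135],0],
    [[0.145,-0.67,0],[0,0,0.155],0],
    [[0.164,-0.76,0],[0,0,0.175],0],
    [[0.183,-0.85,0],[0,0,0.195],0],
    [[0.2,-0.93,0],[0,0,0.215],0],
    [[0.215,-0.98,0],[0,0,0.235],0],
    [[0.221,-1,0],[0,0,0.255],0],
    [[0.221,-1,0],[0,0,0.2694],0],
    [[0.221,-1,0],[0,0,0.2694],0],
    [[0.221,-1,0],[0,0,0.2694],0],
    [[0.221,-1,0],[0,0,0.2694],0],
  ],
)

```text
time: 29.35
tool_pos: [0.6161, -0.2521, 0.1511]
tool_rot: [[0.146, 0.989, -0.001], [0.989, -0.146, 0.001], [0.001, -0.001, -1.0]]
ft_force: [-0.4, 0.3, 0.2]
opening: 0.0426
finger_force: 0.0
```

Run:
```python
from fit import *
s=env.get_obs(); P=np.eye(4);P[:3,:3]=R=s["tool_rot"];P[:3,3]=s["tool_pos"]
c=env.capture("wrist"); T=P@c["mount"]; save("w14",c["image"]); print(s["tool_pos"].round(4),np.degrees(np.arctan2(R[1,1],R[0,1])),s["joint_pos"][5])
for r in env.silhouettes("level","wrist"):
    M,o=crop(r["mask"]); print(r["uv"],r["confidence"],fit("level",[(c,T,M,o)],.616,-.267,-.15,True))
for r in env.pinpoint("level","wrist"): print(r["uv"],atz(c,r["uv"],0,T))
```

```text
[ 0.6161 -0.2521  0.1511] -8.387007856585132 -0.37189333595939383
[318.1, 236.8] 0.7 (array([ 0.61372032, -0.26776381, -0.15964217]), np.float64(0.16947105441670385))
[315.2, 235.5] [ 0.61256299 -0.26587237  0.        ]
```

View pics/w14.png

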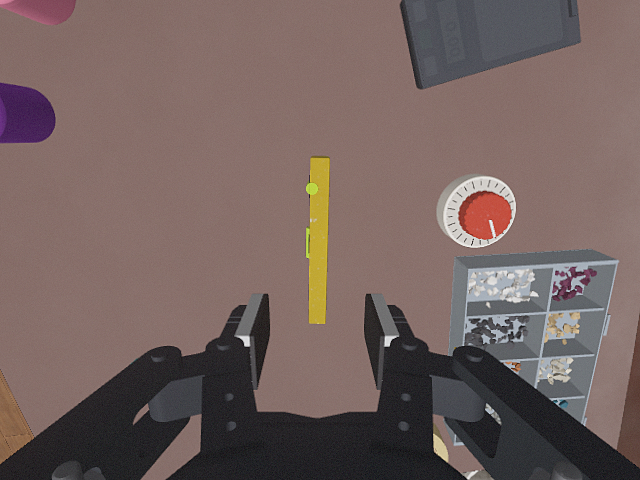

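Call:
move_arm(
  increments=[
    [[0,-0.026,-0.06],[0,0,0],0],
    [[0,-0.026,-0.14],[0,0,0],0],
    [[0,-0.026,-0.21],[0,0,0],0],
    [[0,-0.026,-0.27],[0,0,0],0],
    [[0,-0.026,-0.31],[0,0,0],0],
    [[0,-0.026,-0.328],[0,0,0],0],
    [[0,-0.026,-0.328],[0,0,0],0],
    [[0,-0.026,-0.328],[0,0,0],-0.8],
    [[0,-0.026,-0.328],[0,0,0],-0.8],
    [[0,-0.026,-0.328],[0,0,0],-0.8],
    [[0,-0.026,-0.328],[0,0,0],-0.8],
    [[0,-0.026,-0.328],[0,0,0],-0.8],
    [[0,-0.026,-0.328],[0,0,0],-0.8],
    [[0,-0.026,-0.328],[0,0,0],-0.8],
  ],
  force=40,
)

```text
time: 30.9
tool_pos: [0.618, -0.2667, -0.0099]
tool_rot: [[0.145, 0.989, 0.003], [0.989, -0.145, -0.002], [-0.001, 0.004, -1.0]]
ft_force: [0.3, 0.1, 6.2]
opening: 0.0149
finger_force: 41.1
```

Call:
move_arm(
  increments=[
    [[0,0,0.06],[0,0,0],-0.8],
    [[0,0,0.13],[0,0,0],-0.8],
    [[0,0,0.21],[0,0,0],-0.8],
    [[0,0,0.28],[0,0,0],-0.8],
    [[0,0.03,0.32],[0,0,0.01],-0.8],
    [[-0.015,0.1,0.33],[0,0,0.03],-0.8],
    [[-0.03,0.18,0.33],[0,0,0.05],-0.8],
    [[-0.046,0.265,0.33],[0,0,0.07],-0.8],
    [[-0.062,0.35,0.33],[0,0,0.09],-0.8],
    [[-0.078,0.435,0.33],[0,0,0.11],-0.8],
    [[-0.094,0.52,0.33],[0,0,0.13],-0.8],
    [[-0.11,0.605,0.33],[0,0,0.15],-0.8],
    [[-0.126,0.69,0.33],[0,0,0.17],-0.8],
    [[-0.142,0.775,0.33],[0,0,0.19],-0.8],
    [[-0.158,0.86,0.33],[0,0,0.21],-0.8],
    [[-0.174,0.94,0.33],[0,0,0.225],-0.8],
    [[-0.184,1,0.33],[0,0,0.2336],-0.8],
  ],
)

```text
time: 32.6
tool_pos: [0.523, 0.2366, 0.1526]
tool_rot: [[-0.97, 0.242, -0.001], [0.242, 0.97, 0.0], [0.001, 0.0, -1.0]]
ft_force: [0.2, -1.1, 0.0]
opening: 0.0148
finger_force: 40.2
```

Call:
move_arm(
  increments=[
    [[-0.015,0.08,0],[0,0,0],-0.8],
    [[-0.03,0.16,0],[0,0,0],-0.8],
    [[-0.044,0.24,0],[0,0,0],-0.8],
    [[-0.055,0.3,0],[0,0,0],-0.8],
    [[-0.06,0.321,0],[0,0,0],-0.8],
    [[-0.06,0.321,0],[0,0,0],-0.8],
    [[-0.06,0.321,0],[0,0,0],-0.8],
    [[-0.06,0.321,0],[0,0,0],-0.8],
    [[-0.06,0.321,0],[0,0,0],-0.8],
  ],
)

```text
time: 33.5
tool_pos: [0.495, 0.3934, 0.1529]
tool_rot: [[-0.969, 0.248, -0.0], [0.248, 0.969, -0.0], [-0.0, -0.0, -1.0]]
ft_force: [0.3, -0.2, -1.6]
opening: 0.0151
finger_force: 40.2
```

```bash
python3 tr.py long_tray .495 .3935 -.25 w15
python3 - <<'E'
from h import *
R=env.get_obs()["tool_rot"]; print(np.degrees(np.arctan2(R[1,1],R[0,1])))
E
```

```text
[0.495  0.3934 0.1529] open 0.015128807826612276 40.15212535858154 33.5
[321.2, 138.5] (array([ 0.49289407,  0.39315985, -0.24519148]), np.float64(0.6715981980215391))
75.67681227087697
```

View pics/w15.png

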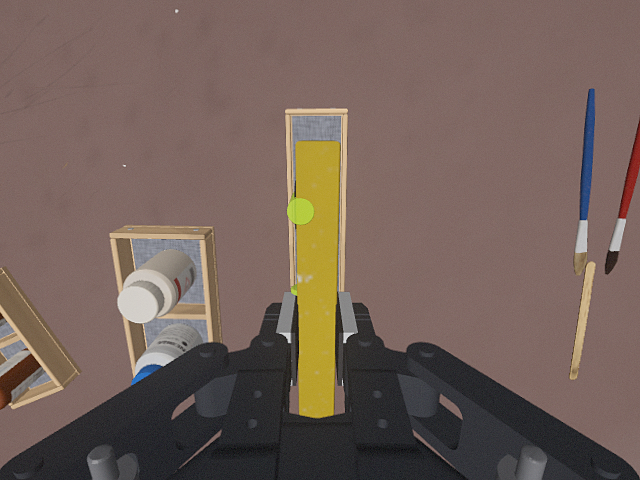

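Call:
move_arm(
  increments=[
    [[0,0,-0.07],[0,0,0],-0.8],
    [[0,0,-0.14],[0,0,0],-0.8],
    [[0,0,-0.21],[0,0,0],-0.8],
    [[0,0,-0.265],[0,0,0],-0.8],
    [[0,0,-0.295],[0,0,0],-0.8],
    [[0,0,-0.31],[0,0,0],-0.8],
    [[0,0,-0.315],[0,0,0],-0.8],
    [[0,0,-0.315],[0,0,0],-0.8],
    [[0,0,-0.315],[0,0,0],-0.8],
    [[0,0,-0.315],[0,0,0],-0.4],
    [[0,0,-0.315],[0,0,0],-0.1],
    [[0,0,-0.315],[0,0,0],-0.1],
    [[0,0,-0.315],[0,0,0],-0.1],
    [[0,0,-0.22],[0,0,0],-0.1],
    [[0,0,-0.1],[0,0,0],-0.1],
    [[0,0,0],[0,0,0],0.5],
    [[0,0,0.05],[0,0,0],0.5],
    [[0,0,0.05],[0,0,0],0.5],
  ],
)

```text
time: 35.45
tool_pos: [0.4987, 0.3974, 0.1864]
tool_rot: [[-0.969, 0.246, 0.013], [0.246, 0.969, 0.008], [-0.011, 0.011, -1.0]]
ft_force: [1.1, -0.1, 0.4]
opening: 0.0639
finger_force: 0.0
```

Run:
```python
from h import *
w=env.capture("wrist")["image"]; s=env.capture("top")["image"]
z=np.zeros((590,800,3),np.uint8)
z[:,:]=0; z[:300,:400]=cv2.resize(w,(400,300)); z[:300,400:]=cv2.resize(env.capture("scene")["image"][160:400,180:500],(400,300),interpolation=3)
z[300:586]=cv2.resize(s[190:325,120:497],(800,286),interpolation=3); save("fin",z)
```

```text
(no output)
```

View pics/fin.png

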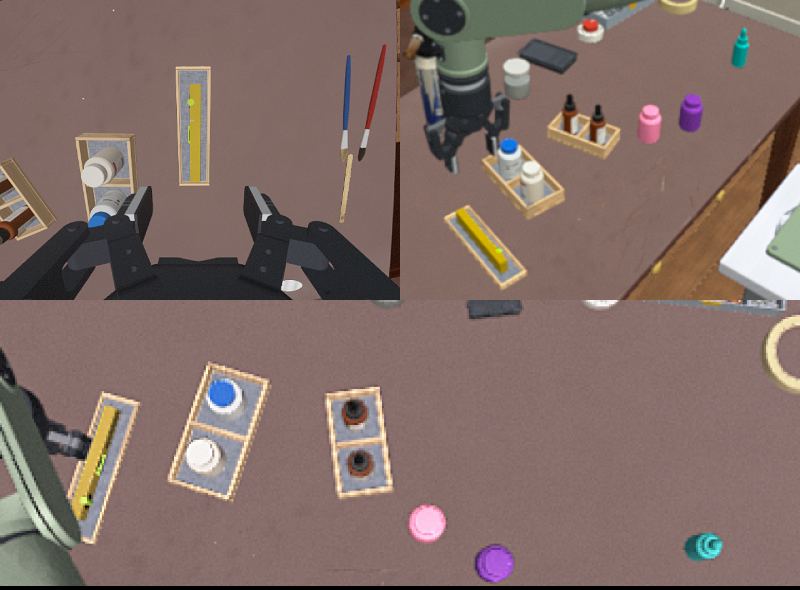

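All five items are in their bays, upright, and the level lies flat in the long tray. The look-alikes and bystanders are where they were, and the gripper is open and clear, so I'm handing in.

```bash
python3 -c "
from station import env
print(env.hand_in())"
```

```text
the job is handed in; nothing more can be done
None
```

The job is handed in at about 36 s of the 117 s allowed: both droppers and both pots stand upright in their own bays, the level lies on its base in the long tray, everything is released, and the final pictures show the jar, timer and look-alikes where they stood.

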